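# Stack the loaded parts tray on the bench station and latch it

### The job

Lift the blue parts tray by its black carrying bar, keep it level so that its parts stay in it, and stack it square on the grey tray at the bench station: feel gently for the place, without forcing, until all four corner lugs drop fully home into the sockets. Then turn the red-handled latch a quarter turn so that its arm lies over the blue tray's front rim, and leave the other things on the table alone.

Things in the scene. Friction and masses are not known exactly. Their poses are not given: they have to be found in the camera images.
- tray_bar (a point): Middle of the blue tray's black carrying bar. Bar 12 mm thick (tray x), 132 mm long (tray y), 16 mm tall (8 mm above and below this point), on two end gables; open beneath, down to the rim 25 mm below this point. Lug tips 66 mm below. Tray loose, 0.36 kg (may differ by a third) plus 0.09 kg of loose parts. z up. Lugs are symmetric: a half turn about z fits too.
- upper: The blue tray; origin midway between its lug tips, 66 mm below tray_bar. Body 104 mm (x) by 140 mm (y), 32 mm high, 9 to 41 mm above the origin. Four square lugs, 11 mm wide, 9 mm long (last 1.5 mm tapered 0.7 mm a side), point down at x = +-41, y = +-59 mm; on the table it stands on them.
- station: Fixed bench station: aluminium plate 138 (x) by 174 (y) by 6 mm, corner angles to 28 mm high, with the grey tray and latch it carries. Origin on the table at its centre; x to its back, y to its left. The grey tray (same moulding, no bar) is parallel to it but LOOSE: up to 6 mm off centre in x and in y, an offset that is not reported and must be felt or seen.
- station_top (a point): Centre of the plate's top, 6 mm above the table. With its lugs standing on the grey tray's corner tops the blue tray's tray_bar is about 109 mm above this point; with all lugs home about 100 mm (up to 3 mm less while pressed: the grey tray rests on soft pads that give 1 mm per 5 N). It takes about 8 N to push the grey tray sideways.
- seat_nominal (a point): On the station, 44 mm above station_top, level with the grey tray's flat corner tops, and over its centre IF the grey tray stood centred (it is up to 6 mm off in x and y). In the corner tops, at x = +-41, y = +-59 mm from the grey tray's centre, are square sockets 12.8 mm wide, 10.5 mm deep: 0.9 mm play a side round each lug.
- latch_nominal (a point): Middle of the latch's red handle IF the grey tray stood centred; the true axis is upright and 76 mm from the seated tray_bar along the station's -x. Handle 34 mm long (along the arm), 10 mm thick, 22 mm tall (11 mm above and below this point). Steel arm under it, 14 mm wide, 40 mm from the axis to its end; all on a 13 mm post of the grey tray.
- latch (a joint): Angle of the swivel latch (rad). At 0 its arm points along the station's +y, clear of the tray; grows clockwise seen from above, stop at 1.6; at 1.57 the arm points along the station's +x and lies 1.5 mm over the rim of the seated blue tray. It cannot pass over a tray that is not home. Light friction (0.05 N m), stays where left.
- coupler_mid (a point): Centre of the chromed swivel coupler (16 x 34 x 16 mm), a loose part lying in the front half of the blue tray.
- block_mid (a point): Centre of the small ground steel bar (12 x 42 x 9 mm), a loose part lying in the rear half of the blue tray.
- anvil: Dark stepped gauge anvil, 70 mm base, 65 mm high, loose bystander; origin under its centre.
- pliers: Snap-ring pliers, 81 x 38 x 11 mm, lying loose, bystander; origin under the centre.
- cutter: Red snap cutter, 14 x 118 x 14 mm, lying loose, bystander; origin under the centre.
- jar: Cream-coloured grease jar, 52 mm wide, 56 mm high, loose bystander; origin under its centre.
- oiler: Dosing syringe, 23 x 122 x 19 mm, lying loose, bystander; origin under the centre.

How it is judged:
By the outcome, as a careful person would: the job done as asked, in the order asked, and still so for the second after the job is handed in, with the robot touching nothing.
It also fails if it takes over 72 s, if anything falls off the work surface, if the arm or the gripper's body presses on something with over 40 N, if the wrist force passes 120 N, or if a joint passes its speed limit or range.

### The arm

A 7-joint arm with a two-finger parallel gripper is mounted at the origin on a cart in front of the work surface, level with it; the furniture and walls round the work are solid. World frame = base frame: x ahead of the robot, y to its left, z up, the work surface at z = 0. Lengths are in m, angles in rad, forces in N, time in s.
With the tool pointing down it reaches from about 0.425 to 0.925 m from the base axis. Payload 6.8 kg.
Tool frame: the origin (TCP) lies between the finger pads; the fingertips stand env.nose_length ahead of it and the grasp point (between the pads) lies 8 mm behind it (env.nose_length is the distance from the TCP to the fingertips, in m); z points along the fingers, y is the line along which they close (so a half turn about z gives the same grasp; the last joint's range is limited). The gripper opens to 85 mm and grips with 20 to 120 N. Pads are 22 mm wide; open, the fingers measure 114 mm over their backs; the gripper's body (76 mm by 85 mm) begins 54 mm behind the grasp point. The pads swing forward as they close: fully open they stand 13 mm farther back than shut.
Start: joints at [-0.108, 0.477, 0.022, 1.555, -0.011, 1.109, -0.083], TCP at [0.675, 0, 0.242] pointing down, gripper open.
Joint ranges: [-2.96, 2.96], [-0.34, 2.1], [-1.41, 1.46], [0.24, 2.44], [-1.37, 4.51], [0.17, 1.92], [-2.96, 2.96]. Speed limits (rad/s): [2.39, 2.39, 3.14, 3.14, 3.14, 3.14, 3.14].

### API

Orientations are given as a unit quaternion [w, x, y, z].
In Python, from bench import env, hand, ik, imaging, sensors gives the robot as it stands. The module is installed in compiled form; this text tells all that it offers. Calls block until the motion is done:
- env.reach(position, orientation): joint-space move of the TCP to a pose.
- env.movel(position, frame=None, max_speed=0.15, force_limit=None): straight line of the TCP; frame=None keeps the orientation; max_speed is the mean speed in m/s. With force_limit (N) it stops when the force on the tool has changed by that much, and returns True; else False.
- env.move_joints(angles): joint-space move.
- hand.set_gripper(opening, grasp_force=None): finger opening in m; grasp_force is the grip in N (None keeps the last); returns when the fingers have stopped.
- env.dwell(seconds).
- ik(position, orientation): joint angles nearest the present ones, or None.
- imaging.capture(name): name is "scene" or "side" or "wrist"; returns the picture (480x640x3 uint8, red, green, blue); there is no depth.
- imaging.camera_model(name): a dict with "vfov" (degrees; the focal length in pixels is half the picture's height over the tangent of half this angle, whatever the lens; pixels are square), "cx", "cy" (the principal point, pixels), "R" (3x3) and "t" (3): a world point X has camera coordinates R X + t; the wrist camera has in their place "T_tool_cam" (4x4, takes a point from camera to tool coordinates, whose origin is the TCP and whose axes are the flange's). Camera axes: x right, y down, z forward; pixel columns grow to the right and rows downward; lengths in m; the calibration is good to about 2 mm. A picture is of the moment at which its call begins: read the wrist's pose just before it. camera_model takes no time and is no camera call.
A pose or a line that the arm cannot do raises env.MotionError and nothing moves.
- env.close_job(): hands the job in; it is judged then, once.
Readings, each from a call of its own:
- sensors.read_time_s(): time.
- sensors.read_joints(): joint angles.
- sensors.read_joint_velocities(): joint speeds.
- sensors.read_tau(): joint torques, N m.
- sensors.read_eef_pos(): TCP position.
- sensors.read_tool_rot(): TCP orientation.
- sensors.read_wrist_force(): force on the tool from outside, world axes, zero at the start.
- sensors.read_ft_torque(): the same for the moment, N m.
- sensors.read_finger_gap(): finger opening in m.
- sensors.read_grasp_force(): force on a finger pad.
Only numpy, scipy, OpenCV 4.12 (cv2) and the standard library are available. Lean on these libraries where they do the work, as an engineer would, in place of code of your own. Each camera call takes 0.05 s, during which the arm holds its last target. There are 200 camera calls.

## Working session

There is one attempt and no reset: what is moved stays moved. The work goes in short steps, each a Python script; the robot and the scene stay as the last script left them, time stands still between calls to the robot, and variables do not carry over. Pictures are saved under pics/ and viewed, at most 10 in all, crops included, and the job is handed in when it is done.

```bash
mkdir -p pics && python3 - <<'E'
from bench import env, hand, ik, imaging, sensors
import cv2
for n in ("scene","side","wrist"):
    p=sensors.read_eef_pos();q=sensors.read_tool_rot()
    im=imaging.capture(n); cv2.imwrite(f"pics/{n}0.png",im[:,:,::-1]); print(n,imaging.camera_model(n))
print(p,q,env.nose_length,sensors.read_time_s(),sensors.read_finger_gap(),sensors.read_wrist_force())
E
```

```text
scene {'vfov': 44.095684214679, 'cx': 323.04420648869745, 'cy': 246.88249160234955, 'R': array([[ 0.67670527, -0.73610954, -0.01458509],
       [-0.47068961, -0.41730212, -0.77737393],
       [ 0.56614598,  0.53291808, -0.62886966]]), 't': array([-0.42836785,  0.27331925,  0.85215101])}
side {'vfov': 54.92823102418384, 'cx': 310.73751418824895, 'cy': 245.60909451419002, 'R': array([[-0.85473626, -0.51886012, -0.01449482],
       [-0.30340336,  0.52207485, -0.79710994],
       [ 0.42115594, -0.67692099, -0.60366021]]), 't': array([0.40786757, 0.26714756, 0.73310191])}
wrist {'vfov': 62.67370571037774, 'cx': 318.17321093266116, 'cy': 232.32628195259701, 'T_tool_cam': array([[ 7.44495745e-04, -9.53960954e-01, -2.99929898e-01,
         7.62183454e-02],
       [ 9.99999227e-01,  4.11665172e-04,  1.17288297e-03,
        -9.81238478e-05],
       [-9.95413865e-04, -2.99930539e-01,  9.53960524e-01,
        -1.31292174e-01],
       [ 0.00000000e+00,  0.00000000e+00,  0.00000000e+00,
         1.00000000e+00]])}
[6.74497098e-01 5.39229975e-06 2.41428245e-01] [-5.30518329e-04  7.07084019e-01  7.07129074e-01 -6.18002468e-04] 0.011 0.15 0.08548288350085294 [1.2606021  0.00984033 0.54145502]
```

View pics/scene0.png

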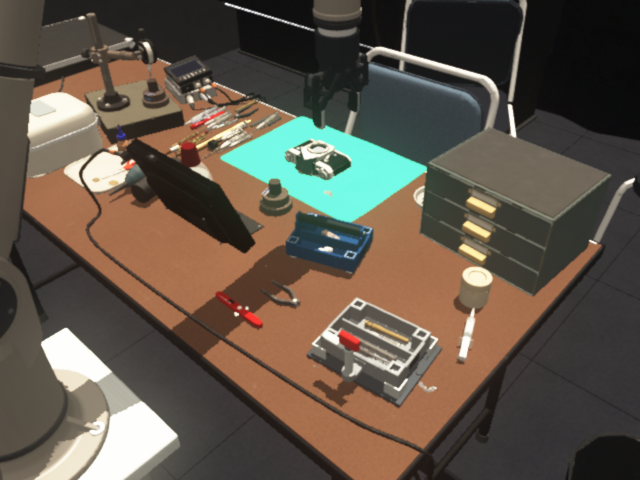

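View pics/wrist0.png

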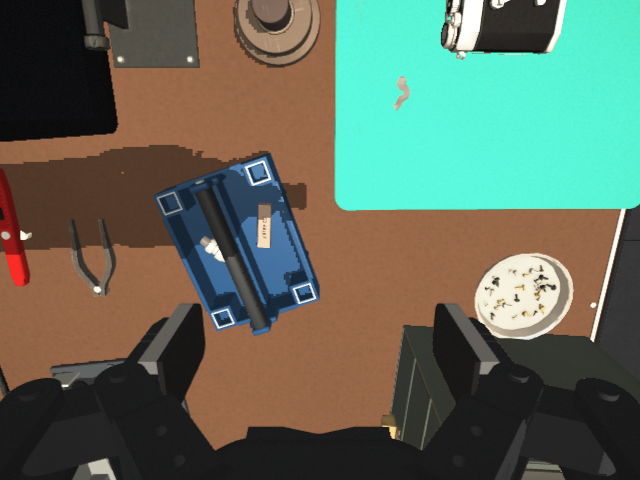

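The scene view shows the blue tray at about (330,240) and the station with its red latch at (350,340). The wrist view shows the bar running from (203,185) to (262,330), with the coupler on its left and the block on its right.

```bash
cat > h.py <<'E'
from bench import env, hand, ik, imaging, sensors
import numpy as np, cv2
from scipy.spatial.transform import Rotation as Rn
def rot(q): return Rn.from_quat([q[1],q[2],q[3],q[0]])
def down(yaw):
    """tool z down; tool y (closing) at world angle yaw"""
    y=np.array([np.cos(yaw),np.sin(yaw),0]);z=np.array([0,0,-1.]);x=np.cross(y,z)
    q=Rn.from_matrix(np.c_[x,y,z]).as_quat(); return np.array([q[3],q[0],q[1],q[2]])
def cam(name,p=None,q=None):
    m=imaging.camera_model(name); f=240/np.tan(np.radians(m['vfov']/2))
    if name=='wrist':
        T=np.array(m['T_tool_cam']); R=rot(q).as_matrix()
        Rc=R@T[:3,:3]; c=R@T[:3,3]+p
    else: Rc=np.array(m['R']).T; c=-Rc@np.array(m['t'])
    return f,m['cx'],m['cy'],Rc,c
def back(C,uv,z):
    f,cx,cy,R,c=C; d=R@np.array([(uv[0]-cx)/f,(uv[1]-cy)/f,1]); return c+d*(z-c[2])/d[2]
def proj(C,X):
    f,cx,cy,R,c=C; v=R.T@(np.array(X)-c); return np.array([cx+f*v[0]/v[2],cy+f*v[1]/v[2]])
def snap(name,fn):
    p=np.array(sensors.read_eef_pos());q=np.array(sensors.read_tool_rot())
    im=imaging.capture(name)[:,:,::-1].copy(); cv2.imwrite('pics/'+fn,im); np.savez('pics/'+fn+'.npz',p=p,q=q); return im
E
python3 - <<'E'
from h import *
np.set_printoptions(precision=4,suppress=True)
W=cam('wrist',np.array([.6745,0,.2414]),np.array([-5.3e-4,.707084,.707129,-6.18e-4])); S=cam('scene')
a=back(W,(203,185),.074);b=back(W,(262,330),.074);print('bar',a,b,(a+b)/2,np.linalg.norm(a-b))
for uv in((259,171),(171,204),(304,293),(223,318)): print('corner',back(W,uv,.041))
for uv in((311,351),(395,396),(440,346),(357,300)): print('plate',back(S,uv,.006))
for z in(.09,.11): print('handle',back(S,(349,341),z))
for n,uv,z in(('anvil',(277,208),0),('pliers',(280,295),.005),('cutter',(239,309),.007),('jar',(474,300),0),('oiler',(467,335),.01)): print(n,back(S,uv,z))
im=cv2.imread('pics/scene0.png')[280:410,290:460]
cv2.imwrite('pics/c1.png',cv2.resize(im,None,fx=4,fy=4,interpolation=cv2.INTER_CUBIC))
E
```

```text
bar [0.5863 0.0202 0.074 ] [ 0.6262 -0.106   0.074 ] [ 0.6062 -0.0429  0.074 ] 0.13231788356241211
corner [0.6247 0.0259 0.041 ]
corner [ 0.5475 -0.0026  0.041 ]
corner [ 0.6614 -0.0871  0.041 ]
corner [ 0.5844 -0.1132  0.041 ]
plate [ 0.388  -0.1988  0.006 ]
plate [ 0.4082 -0.3538  0.006 ]
plate [ 0.5361 -0.3483  0.006 ]
plate [ 0.5284 -0.1783  0.006 ]
handle [ 0.3873 -0.2792  0.09  ]
handle [ 0.3735 -0.2907  0.11  ]
anvil [0.6367 0.1392 0.    ]
pliers [ 0.4469 -0.066   0.005 ]
cutter [ 0.3729 -0.0393  0.007 ]
jar [ 0.6719 -0.3299  0.    ]
oiler [ 0.5826 -0.3696  0.01  ]
```

View pics/c1.png

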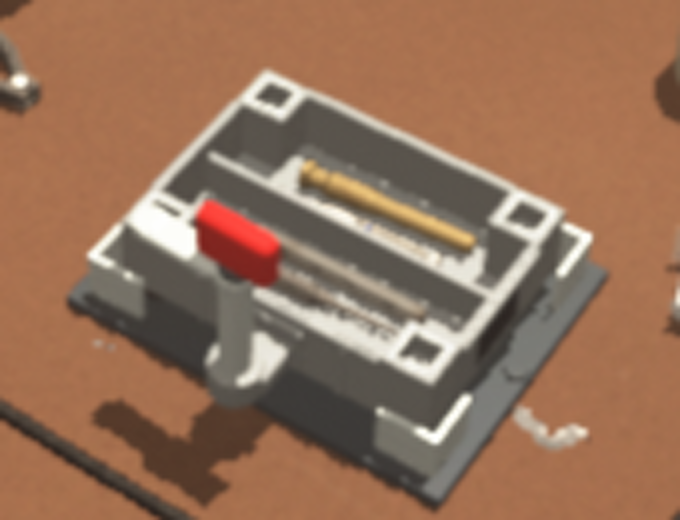

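The crop shows grey-tray sockets at about (273,96), (527,215) and (420,350), and the red handle at (237,243). Next I'll look at the station and then the tray from the same height relative to each, so the calibration errors cancel.

```bash
python3 - <<'E'
from h import *
np.set_printoptions(precision=4,suppress=True)
S=cam('scene')
P=[back(S,(290+u/4,280+v/4),.05) for u,v in((273,96),(527,215),(420,350))]
print(*P); c=(P[0]+P[2])/2; e=P[0]-P[1]; yaw=np.arctan2(e[1],e[0])-np.pi/2
print(c,np.degrees(yaw),[np.linalg.norm(e),np.linalg.norm(P[1]-P[2])])
env.reach([c[0],c[1],.220],down(yaw)); print(sensors.read_time_s())
a=snap('wrist','g1.png')
env.reach([.606,-.0435,.211],down(np.radians(17.5))); print(sensors.read_time_s())
b=snap('wrist','b1.png')
for n,i in(('g',a),('b',b)): cv2.imwrite(f'pics/{n}1c.png',cv2.resize(i[60:360,120:520],None,fx=2,fy=2,interpolation=cv2.INTER_CUBIC))
E
```

```text
[ 0.4871 -0.2144  0.05  ] [ 0.5025 -0.3312  0.05  ] [ 0.4208 -0.3408  0.05  ]
[ 0.454  -0.2776  0.05  ] 7.510113672726886 [np.float64(0.11773704782440474), np.float64(0.082199306142233)]
1.4833
2.6167
```

View pics/g1c.png

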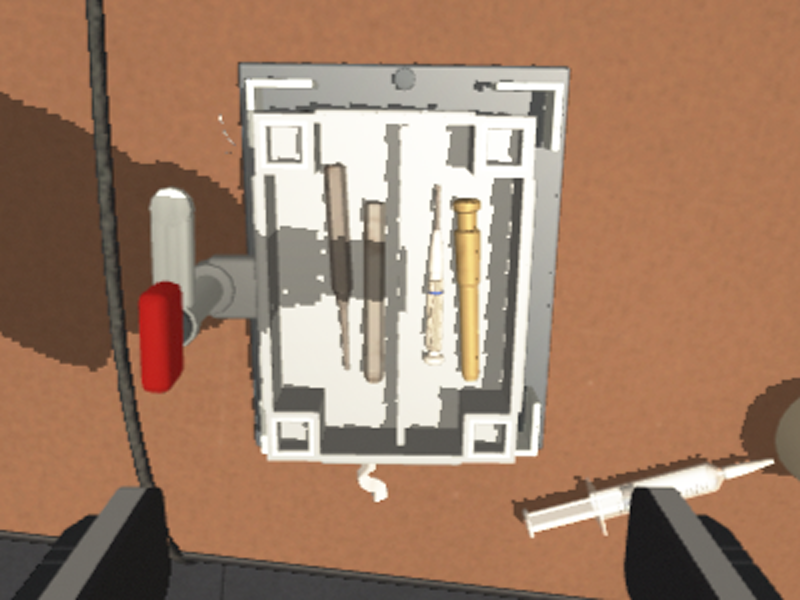

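View pics/b1c.png

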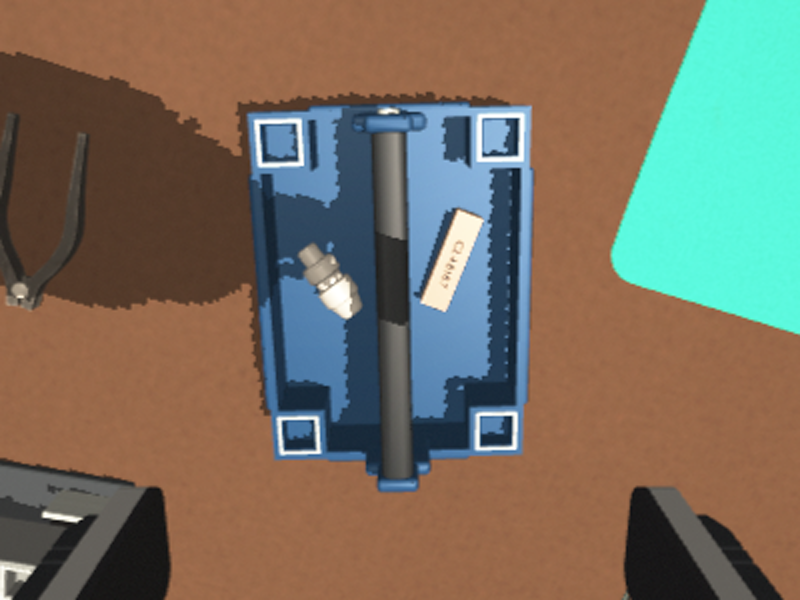

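Both views show all four sockets. In the crops, grey is at (285,145), (502,145), (294,436), (488,437) and blue is at (279,142), (500,136), (299,435), (496,430). The red handle is at about (161,337), with its arm pointing +y.

```bash
cat > fit.py <<'E'
from h import *
np.set_printoptions(precision=4,suppress=True)
M=np.array([[-41,59],[41,59],[-41,-59],[41,-59]])/1000
def fit(fn,pts,z):
    d=np.load(fn); C=cam('wrist',d['p'],d['q'])
    P=np.array([back(C,(120+u/2,60+v/2),z)[:2] for u,v in pts]); c=P.mean(0)
    H=(P-c); y=np.arctan2((M[:,0]*H[:,1]-M[:,1]*H[:,0]).sum(),(M*H).sum())
    R=np.array([[np.cos(y),-np.sin(y)],[np.sin(y),np.cos(y)]])
    print(fn,c,'yaw',np.degrees(y),'res mm',((H-M@R.T)*1e3).round(1).tolist())
    return C,c,y
G=fit('pics/g1.png.npz',[(285,145),(502,145),(294,436),(488,437)],.05)
B=fit('pics/b1.png.npz',[(279,142),(500,136),(299,435),(496,430)],.041)
E
python3 - <<'E'
from fit import *
C,c,y=G
ax=c-0.076*np.array([np.cos(y),np.sin(y)]); print('axis',ax, np.hypot(*ax))
for z in(.09,.1,.11,.12): print(z,((proj(C,[*ax,z])-[120,60])*2))
e=np.array([np.cos(y),np.sin(y)])
a=back(B[0],(120+390/2,60+121/2),.074);b=back(B[0],(120+399/2,60+478/2),.074);print('bar',a,b,(a+b)/2)
print([((proj(C,[*(c+[0,0]),.05])-[120,60])*2), np.load('pics/g1.png.npz')['p'],np.load('pics/b1.png.npz')['p']])
# station plate corners (z=6mm) in crop
P=[back(C,(120+u/2,60+v/2),.006)[:2] for u,v in((239,63),(569,68))];d=P[1]-P[0];print('plate back edge',P,np.degrees(np.arctan2(d[1],d[0])),np.hypot(*d))
E
```

```text
pics/g1.png.npz [ 0.4539 -0.2766] yaw 7.2163104424055415 res mm [[0.9, -0.3], [-0.6, 0.1], [0.5, 0.1], [-0.8, 0.1]]
pics/b1.png.npz [ 0.6038 -0.0444] yaw 18.86430393637636 res mm [[0.1, 0.1], [-0.1, 0.1], [0.1, -0.1], [-0.1, -0.0]]
axis [ 0.3785 -0.2861] 0.47446323873163404
0.09 [171.5428 325.907 ]
0.1 [163.4302 334.2429]
0.11 [154.7055 343.2078]
0.12 [145.2966 352.8756]
bar [0.583  0.0188 0.074 ] [ 0.6246 -0.1039  0.074 ] [ 0.6038 -0.0426  0.074 ]
[array([392.2169, 299.0497]), array([ 0.4553, -0.2766,  0.2202]), array([ 0.6054, -0.0459,  0.2109])]
plate back edge [array([ 0.3793, -0.1965]), array([ 0.5148, -0.1803])] 6.845050770939273 0.1364387023770075
```

```bash
python3 - <<'E'
from fit import *
c,y=B[1],B[2]; q=down(y)
def st(m): print(m,sensors.read_time_s(),np.array(sensors.read_eef_pos()),'gap',sensors.read_finger_gap(),'F',np.array(sensors.read_wrist_force()))
hand.set_gripper(.05)
env.movel([*c,.12],frame=q); env.movel([*c,.075]); env.dwell(.2); p=np.array(sensors.read_eef_pos()); e=p[:2]-c; st('pre')
hit=env.movel([*(c-e),.060],max_speed=.06,force_limit=8); env.dwell(.1); st(hit)
hand.set_gripper(0,80); st('grip'); print(sensors.read_grasp_force(), np.array(sensors.read_tool_rot()),q)
env.movel([*(c-e),.10],max_speed=.06); env.dwell(.2); st('lift')
snap('wrist','l1.png'); snap('side','l1s.png')
E
```

```text
pics/g1.png.npz [ 0.4539 -0.2766] yaw 7.2163104424055415 res mm [[0.9, -0.3], [-0.6, 0.1], [0.5, 0.1], [-0.8, 0.1]]
pics/b1.png.npz [ 0.6038 -0.0444] yaw 18.86430393637636 res mm [[0.1, 0.1], [-0.1, 0.1], [0.1, -0.1], [-0.1, -0.0]]
pre 4.5167 [ 0.6047 -0.0444  0.0763] gap 0.04986681233988835 F [ 0.4012 -0.7918 -0.3149]
False 5.0167 [ 0.6028 -0.0443  0.0599] gap 0.04998081328778813 F [ 0.1397 -0.2027  0.6081]
grip 5.45 [ 0.6031 -0.0442  0.0603] gap 0.010166530557990612 F [0.2747 0.5514 3.6722]
78.09350252151489 [0.0002 0.5817 0.8134 0.0002] [0.     0.5817 0.8134 0.    ]
lift 6.4667 [ 0.6025 -0.0443  0.0995] gap 0.010250806220957637 F [-0.5913 -0.2149 -5.6116]
```

View pics/l1.png

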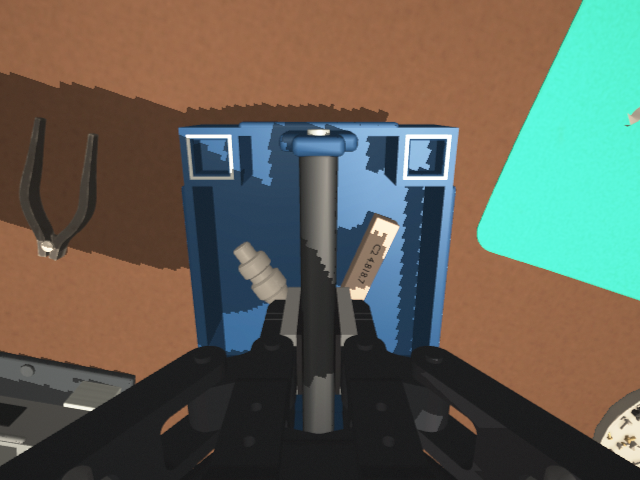

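The picture shows the tray held level with both parts in it. Its rear-left and rear-right sockets are at (210,156) and (427,157).

```bash
python3 - <<'E'
from fit import *
d=np.load('pics/l1.png.npz'); p,q=d['p'],d['q']; C=cam('wrist',p,q); R=rot(q).as_matrix()
L=[R.T@(back(C,uv,p[2]-.0195)-p) for uv in((210,156),(427,157))]
print('tool frame',*L,'width',np.linalg.norm(L[0]-L[1]))
m=(L[0]+L[1])/2; print('tray centre in tool: x',m[0]-.059,'y',m[1],'yaw',np.degrees(np.arctan2(L[1][0]-L[0][0],L[1][1]-L[0][1])))
# repeat for station picture
d=np.load('pics/g1.png.npz'); R=rot(d['q']).as_matrix(); print('grey in tool',R.T@(np.array([*G[1],.05])-d['p']))
c,y=G[1],G[2]; q=down(y)
env.movel([.603,-.0443,.20],max_speed=.15)
env.movel([*c,.20],frame=q,max_speed=.13); env.movel([*c,.122],max_speed=.1); env.dwell(.3)
print(sensors.read_time_s(),np.mean([sensors.read_eef_pos() for _ in range(20)],0),np.mean([sensors.read_wrist_force() for _ in range(20)],0),np.array(sensors.read_tool_rot()),q)
snap('side','s2.png'); snap('scene','s2c.png')
E
```

```text
pics/g1.png.npz [ 0.4539 -0.2766] yaw 7.21639307243373 res mm [[0.9, -0.3], [-0.6, 0.1], [0.5, 0.1], [-0.8, 0.1]]
pics/b1.png.npz [ 0.6037 -0.0444] yaw 18.864384741960638 res mm [[0.1, 0.1], [-0.1, 0.1], [0.1, -0.1], [-0.1, -0.0]]
tool frame [ 0.059  -0.041   0.0195] [0.0587 0.0411 0.0195] width 0.0820728974618295
tray centre in tool: x -0.00012517287188182347 y 3.950084318957853e-05 yaw -0.22000945860434884
grey in tool [ 0.0002 -0.0015  0.1702]
10.8917 [ 0.4541 -0.2767  0.1224] [ 0.6226  0.205  -6.4859] [0.0004 0.6612 0.7502 0.0001] [0.     0.6612 0.7502 0.    ]
```

View pics/s2.png

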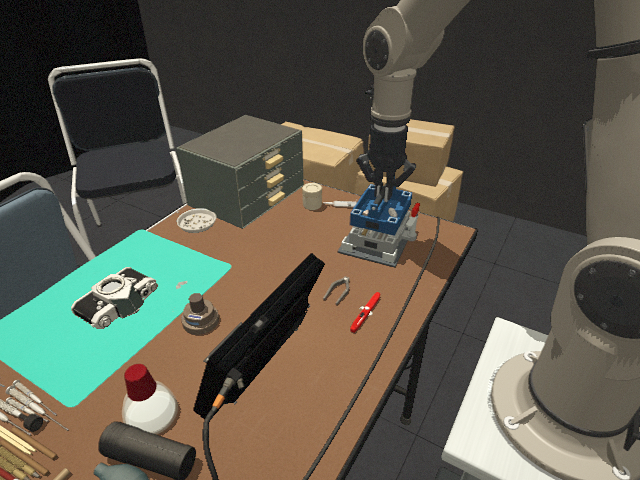

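The side view shows the blue tray held just above the grey tray, apparently level. I'll probe downward from here.

```bash
cat > probe.py <<'E'
from fit import *
c,y=G[1],G[2]; ex=np.array([np.cos(y),np.sin(y)]); ey=np.array([-ex[1],ex[0]])
def avg(f,n=10): return np.mean([f() for _ in range(n)],0)
def at(dx,dy): return c+dx*ex/1e3+dy*ey/1e3
def probe(dx,dy,lim=5,zlow=.1035,v=.03):
    h=env.movel([*at(dx,dy),zlow],max_speed=v,force_limit=lim)
    p=avg(sensors.read_eef_pos); f=avg(sensors.read_wrist_force); t=avg(sensors.read_ft_torque)
    print((dx,dy),h,p[2].round(4),'F',f.round(1),'T',t.round(2),'t',sensors.read_time_s()); return h,p[2]
E
python3 - <<'E'
from probe import *
env.movel([*at(0,0),.112],max_speed=.05)
probe(0,0)
E
```

```text
pics/g1.png.npz [ 0.454  -0.2765] yaw 7.216521881616969 res mm [[0.9, -0.3], [-0.6, 0.1], [0.5, 0.1], [-0.8, 0.1]]
pics/b1.png.npz [ 0.6038 -0.0443] yaw 18.86452366533145 res mm [[0.1, 0.1], [-0.1, 0.0], [0.1, -0.1], [-0.1, -0.0]]
(0, 0) False 0.1033 F [ 0.4 -0.4 -5. ] T [ 0.01  0.09 -0.05] t 11.775
```

It went in with no contact. I'll continue gently until it is home.

```bash
python3 - <<'E'
from probe import *
p=np.array([.4540,-.2766])
for z in (.1,.097):
    h=env.movel([*p,z],max_speed=.02,force_limit=6)
    print(z,h,avg(sensors.read_eef_pos),avg(sensors.read_wrist_force),avg(sensors.read_ft_torque),sensors.read_time_s())
    if h: break
snap('wrist','h1.png')
E
```

```text
pics/g1.png.npz [ 0.454  -0.2765] yaw 7.216560355198337 res mm [[0.9, -0.3], [-0.6, 0.1], [0.5, 0.1], [-0.8, 0.1]]
pics/b1.png.npz [ 0.6038 -0.0443] yaw 18.864562064662213 res mm [[0.1, 0.1], [-0.1, 0.0], [0.1, -0.1], [-0.1, -0.0]]
0.1 False [ 0.4544 -0.2769  0.1005] [-0.1446 -0.2346 -1.0022] [-0.0087  0.0874 -0.0297] 12.1
0.097 True [ 0.4545 -0.2768  0.0984] [-2.6845  0.5228  8.7072] [ 0.2009  0.38   -0.0469] 12.3083
```

View pics/h1.png

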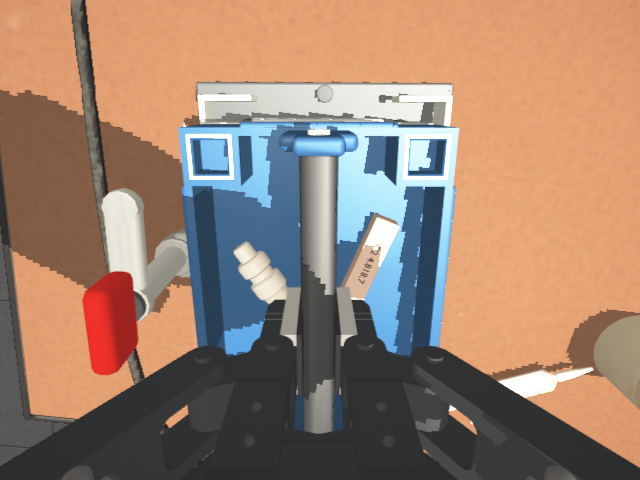

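The tray is home: bar height is about 100 mm above the plate, firm contact is at the expected level, and both parts are still in it. I'll release it, retract, and go to the latch.

```bash
python3 - <<'E'
from h import *
np.set_printoptions(precision=4,suppress=True)
avg=lambda f:np.mean([f() for _ in range(10)],0)
y=np.radians(7.216); s=np.array([.4543,-.2768]); ax=s-.076*np.array([np.cos(y),np.sin(y)])
for a in (0,45,91): print(a,ik([*ax,.1035],down(y-np.radians(a))))
hand.set_gripper(.045,20); print('released',avg(sensors.read_wrist_force),sensors.read_time_s())
env.movel([*s,.175],frame=down(y)); 
env.movel([*ax,.175]); env.dwell(.3); snap('wrist','k1.png'); snap('scene','k1s.png'); print(avg(sensors.read_eef_pos),ax,sensors.read_time_s())
E
python3 - <<'E'
import cv2,numpy as np
a=cv2.imread('pics/k1.png');b=cv2.imread('pics/k1s.png')
b=cv2.resize(b[260:410,280:480],(533,400),interpolation=cv2.INTER_CUBIC); a=cv2.resize(a[:, :],(267,200))
o=np.zeros((400,800,3),np.uint8);o[:,:533]=b;o[:200,533:]=a;cv2.imwrite('pics/k2.png',o)
E
```

```text
0 [ 0.4573  0.3493  0.0694  2.1476 -0.0394  0.6458  0.6799]
45 [ 0.2904  0.3575  0.2696  2.1584 -0.156   0.6434  0.0095]
91 [ 0.124   0.3805  0.4749  2.1686 -0.2841  0.6508 -0.6647]
released [0.0763 1.2915 0.4688] 12.7833
[ 0.3793 -0.2862  0.1749] [ 0.3789 -0.2863] 14.5083
```

View pics/k1.png

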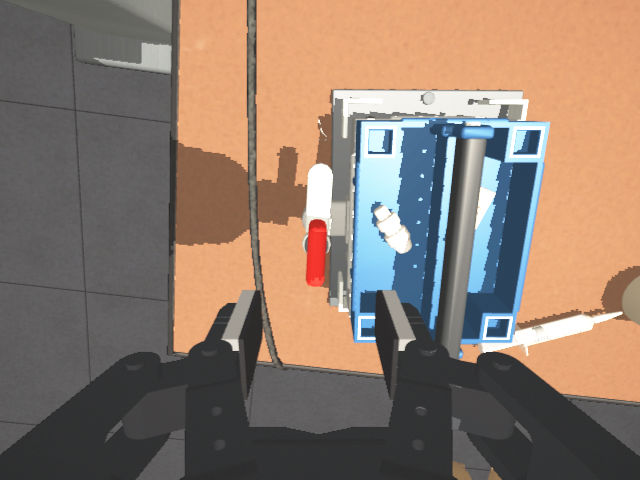

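The tray sits square with the parts in it, and the latch handle is at (317,253), between the finger columns. I'll check it against the model, then grip and turn.

```bash
python3 - <<'E'
from h import *
np.set_printoptions(precision=4,suppress=True)
avg=lambda f:np.mean([f() for _ in range(10)],0)
y=np.radians(7.216); s=np.array([.4543,-.2768]); ax=s-.076*np.array([np.cos(y),np.sin(y)])
d=np.load('pics/k1.png.npz'); C=cam('wrist',d['p'],d['q'])
P=[back(C,uv,.081) for uv in((380,140),(526,141))]; print('sockets z.081 width',np.linalg.norm(P[0]-P[1]),'proj axis',proj(C,[*ax,.1095]),[proj(C,[*ax,.1]),back(C,(317,253),.105)[:2]-ax])
e=back(C,(317,253),.105)[:2]-ax
if np.hypot(*e)>.005: raise SystemExit('check')
def st(m): print(m,sensors.read_time_s(),avg(sensors.read_eef_pos),'gap',sensors.read_finger_gap(),avg(sensors.read_wrist_force),avg(sensors.read_ft_torque)[2])
h=env.movel([*ax,.1035],max_speed=.06,force_limit=6); st(h)
if h: raise SystemExit('contact')
hand.set_gripper(0,30); st('grip')
for a in (15,30,45,60,75,91):
    h=env.movel([*ax,.1035],frame=down(y-np.radians(a)),max_speed=.05,force_limit=20); st((a,h))
    if h: break
env.dwell(.2); st('end'); snap('scene','t1.png')
E
```

```text
sockets z.081 width 0.08160279057155365 proj axis [316.7267 258.1911] [array([316.7671, 252.0084]), array([-0.    ,  0.0013])]
False 15.85 [ 0.3792 -0.2865  0.1039] gap 0.04483295587347611 [-0.6797  0.3432  0.1896] 0.00825553420035058
grip 16.2583 [ 0.3786 -0.2865  0.1036] gap 0.009390312780983782 [-1.8019 -1.9868  1.5769] -0.0024013982698562614
(15, False) 16.6667 [ 0.3784 -0.2865  0.1035] gap 0.009199217961201864 [-4.17   -0.5612  2.0053] -0.04810070321393693
(30, False) 17.075 [ 0.3782 -0.2864  0.1034] gap 0.00955729834975418 [-4.678  -1.9423  2.9792] 0.05173296971293763
(45, False) 17.4833 [ 0.378  -0.2863  0.1033] gap 0.009333152526511632 [-6.3831 -1.2813  2.9452] -0.02760450614624444
(60, False) 17.8917 [ 0.3778 -0.2861  0.1032] gap 0.009258596393832355 [-5.3225 -0.0839  2.8001] -0.06452616825266999
(75, False) 18.3 [ 0.3776 -0.2859  0.1031] gap 0.00908521359547396 [-6.0637 -0.1134  3.7976] -0.0622905594559018
(91, False) 18.7333 [ 0.3775 -0.2857  0.1031] gap 0.009561613016039094 [-6.3757 -0.16    3.618 ] -0.06735883262204247
end 18.9333 [ 0.3775 -0.2857  0.103 ] gap 0.009228958434850922 [-6.3571  0.5884  3.5309] -0.07198261315022463
```

```bash
python3 - <<'E'
from h import *
hand.set_gripper(.03,20)
p=np.array([.3775,-.2857]); env.movel([*p,.175],max_speed=.1); env.movel([.44,-.24,.24],frame=down(np.radians(7.2))); env.dwell(.4)
a=snap('wrist','f1.png'); b=snap('scene','f1s.png'); print(sensors.read_time_s())
o=np.zeros((400,800,3),np.uint8);o[:,:400]=cv2.resize(a[40:340,120:420],(400,400),interpolation=cv2.INTER_CUBIC);o[:,400:]=cv2.resize(b[270:410,300:440],(400,400),interpolation=cv2.INTER_CUBIC)
cv2.imwrite('pics/f2.png',o)
E
```

```text
22.425
```

View pics/f2.png

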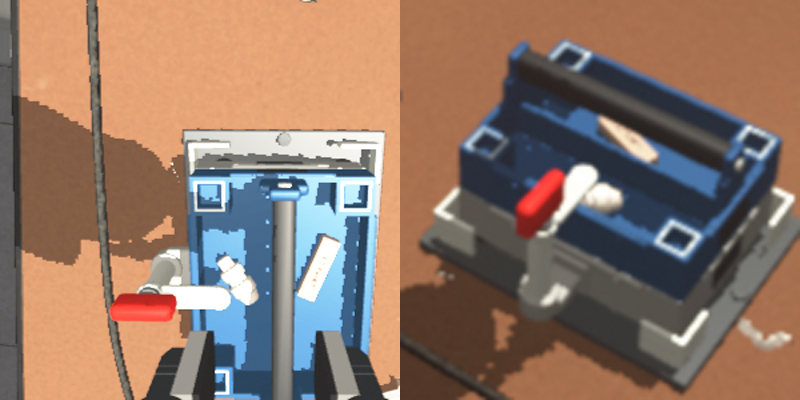

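The final views show the tray fully seated and level with both parts in it, and the latch arm lying over the front rim along station +x. The gripper is clear, so I'm handing in.

```bash
python3 -c "
from bench import env
print(env.close_job())"
```

```text
the job is handed in; nothing more can be done
None
```

The blue tray is seated on the grey tray with both parts still in it, the latch is turned over its front rim, nothing else was touched, and the job was handed in at about 22 s of the 72 s allowed; the verdict was not shown.

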